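Show where the house key is kept

TASK

A guest asks which is the house key: with the fingertips, gently push the half-open lid of the bamboo box back until it stands past upright, then point at the brass house key inside by holding the fingertips still a few centimetres straight above its middle for two full seconds. Do not touch, move or lift anything in the box, and leave the other things on the shelf where they are.

Things in the scene. Friction and masses are not known exactly. Their poses are not given: they have to be found in the camera images.
- box: Bamboo box fixed on a black steel shelf (shelf top 45 mm above the work surface). 150 (x) x 270 (y) x 60 mm high, walls and floor 6 mm. Origin: centre of its underside; own x points away from the robot to the hinge side (yaw up to 0.3 rad), y along its length. Wine-red floor; two full-height dividers part it into three compartments along y, each about 82 x 138 mm, centred at y = -88, 0, +88 mm.
- lid (a joint): Opening angle of the box lid, rad: 0 shut, about 1.57 upright, stop at 1.9. Starts half open, 0.65 to 1.0, and stays where it is left; the hinge is stiff (a few N at the free edge move it). The lid is a plain bamboo board 8 mm thick, 270 mm long, 150 mm from hinge to free edge, no handle.
- lid_hinge (a point): Middle of the lid's hinge line, on the upper edge of the box's far (+x) wall. The hinge line runs along the box's own y.
- lid_edge (a point): Middle of the lid's free edge, half-way through its thickness. It swings about lid_hinge in the box's own x-z plane.
- house_key_mid (a point): Middle of the brass house key that lies flat in one of the box's compartments: 57 mm long, 26 mm wide at its round bow, 4 mm thick, so this point is 2 mm above the compartment floor. Its z points up.
- car_fob_mid (a point): Centre of the black plastic car key fob lying in another compartment: 62 x 34 x 14 mm. Not to be touched.
- padlock_mid (a point): Centre of the small blue padlock with a steel shackle lying in another compartment: 60 x 36 x 16 mm. Not to be touched.
- bowl: Teal silicone bowl on the shelf, 130 mm across, 55 mm high; origin at the centre of its underside. Leave alone.
- dish: Cream ceramic key dish on the shelf, 100 mm across, 28 mm high; origin at the centre of its underside. Leave alone.
- jar: Small glass jar with a steel cap on the shelf, 60 mm across, 90 mm high; origin at the centre of its underside. Leave alone.
- flashlight: Grey plastic flashlight lying on the shelf along its own x, 147 mm long, 40 mm thick at the head, with a black toggle switch on top; origin under its middle, on the shelf. Leave alone.

How it is judged:
By the outcome, as a careful person would: the job done as asked, in the order asked, and still so for the second after the job is handed in, with the robot touching nothing.
It also fails if it takes over 48 s, if anything falls off the work surface, if the arm or the gripper's body presses on something with over 40 N, if the wrist force passes 120 N, or if a joint passes its speed limit or range.

ROBOT

A 7-joint arm with a two-finger parallel gripper is mounted at the origin on the work surface. World frame = base frame: x ahead of the robot, y to its left, z up, the work surface at z = 0. Lengths are in m, angles in rad, forces in N, time in s.
With the tool pointing down it reaches from about 0.4 to 0.9 m from the base axis. Payload 5.5 kg.
Tool frame: the origin (TCP) lies at the very end of the fingers, on their centre line; the grasp point (between the pads) lies 19 mm behind it; y points along the fingers, x is the direction in which the jaws open and shut, and the axes are right-handed (so a half turn about y gives the same grasp; the last joint's range is limited). The gripper opens to 85 mm and grips with 20 to 120 N. Pads are 22 mm wide; open, the fingers measure 114 mm over their backs; the gripper's body (76 mm by 85 mm) begins 54 mm behind the grasp point. The pads swing forward as they close: fully open they stand 13 mm farther back than shut.
Start: joints at [-1.06, 0.501, -0.427, 1.55, 0.221, 1.138, -0.21], TCP at [0.159, 0.63, 0.231] pointing down, gripper open.
Joint ranges: [-2.88, 2.88], [-0.31, 2.03], [-1.54, 1.56], [0.2, 2.42], [-1.41, 4.55], [0.19, 2.02], [-2.57, 2.57]. Speed limits (rad/s): [2.57, 2.57, 3.14, 3.14, 3.14, 3.14, 3.14].

INTERFACE

Orientations are given as a 3x3 rotation matrix whose columns are the frame's x, y, z axes.
In Python, from cell import bot, vision gives the robot as it stands.
- The arm moves only by the tool servo_tool, never from a script. Its argument "moves" is text: rows parted by semicolons, each of 7 numbers parted by spaces: the shift along the tool's x, y, z in m, then the turn, a rotation vector about the tool's x, y, z in degrees, then the opening, from 0 (shut) to 1 (fully open). In form: dx dy dz rx ry rz grip; .... A call has 1 to 20 rows; each row shifts and turns the commanded pose from where the row before left it, along the tool's axes as they then stand; what a row does not reach is not made up. A row lasts 1/10 s, in which the tool goes at most 50 mm and 8.59 degrees, less where a joint would pass 70% of its speed; a pose out of reach is approached as far as the arm can. A call with a gripper value outside its range is refused whole. The fingers move at their own pace and stop on an object; "grip_force" is the grip in N (left out, the last holds). Time passes only in rows, so rows that do not move let the fingers close. It gives the time, the measured TCP pose, the force and the opening at its end, in the units of the state.
- bot.observe(): the state, without advancing time (a new reading comes with each control period).
- vision.capture(name): name is "scene" or "top"; returns a dict with "img" (420x560x3 uint8, red, green, blue), "fov_y" (degrees; the focal length in pixels is half the picture's height over the tangent of half this angle, whatever the lens; pixels are square), "cx", "cy" (the principal point, pixels), "R" (3x3) and "t" (3): a world point X has camera coordinates R X + t. Camera axes: x right, y down, z forward; pixel columns grow to the right and rows downward; lengths in m; the calibration is good to about 2 mm. A picture is of the moment at which its call begins. There is no depth.
- bot.finish_job(): hands the job in, once; it reports no verdict.
The state is a dict: "time": time; "qpos": joint angles; "joint_velocities": joint speeds; "effort": joint torques, N m; "eef_pos": TCP position; "orientation": TCP orientation; "ft_force": force on the tool from outside, world axes, zero at the start; "torque": the same for the moment, N m; "width": finger opening in m.
Only numpy, scipy, OpenCV 4.12 (cv2) and the standard library are available. Lean on these libraries where they do the work, as an engineer would, in place of code of your own. Each camera call takes 0.05 s, during which the arm holds its last target. There are 200 camera calls.

## Working session

There is one attempt and no reset: what is moved stays moved. The work goes in short steps, Python scripts to look and compute and a tool call to move; the robot and the scene stay as the last step left them, time stands still between calls to the robot, and variables do not carry over. Pictures are saved under pics/ and viewed, about 8 in all and at most 12, crops included, and the job is handed in when it is done.

Besides the shell and the picture viewer there is one more tool, called as name(argument=value, ...), one argument or row to a line, values as JSON. servo_tool: Moves the arm, as the interface text tells. Its arguments: {"type":"object","properties":{"moves":{"type":"string"},"grip_force":{"type":"number"}},"required":["moves"]}

```bash
ls; mkdir -p pics
python3 - <<'E'
from cell import bot, vision
import cv2, pickle, numpy as np
np.set_printoptions(precision=4,suppress=True)
d={}
for n in ("scene","top"):
    c=vision.capture(n); d[n]=c
    cv2.imwrite(f"pics/{n}0.png",cv2.cvtColor(c["img"],cv2.COLOR_RGB2BGR))
    print(n,c["fov_y"],c["cx"],c["cy"],c["R"],c["t"], -np.array(c["R"]).T@c["t"])
pickle.dump(d,open("cap0.pkl","wb"))
s=bot.observe(); print(s)
E
```

```text
pics
scene 53.21341156755138 278.6014850099197 212.480223927145 [[ 0.4099  0.912   0.0126]
 [ 0.7961 -0.351  -0.4929]
 [-0.4451  0.2121 -0.87  ]] [-0.2692 -0.3946  1.4092] [ 1.0518 -0.1919  1.0348]
top 48.074419253981304 279.5678732129734 211.82023804363993 [[ 0.0212 -0.9997  0.015 ]
 [-0.987  -0.0233 -0.1591]
 [ 0.1594 -0.0115 -0.9871]] [0.0373 0.5829 0.9872] [0.4172 0.0622 1.0667]
{'time': 0.1, 'qpos': array([-1.0598,  0.5017, -0.4268,  1.5513,  0.2208,  1.1383, -0.2103]), 'joint_velocities': array([-0.0004, -0.0021, -0.0007, -0.0044, -0.0005,  0.0022, -0.0003]), 'effort': array([ -0.0116, -57.0812,  -5.8388, -28.1747,   0.0104,   0.0058,
        -0.    ]), 'eef_pos': array([0.1593, 0.6295, 0.2304]), 'orientation': array([[ 0.2453, -0.0005, -0.9695],
       [ 0.9695, -0.0017,  0.2453],
       [-0.0017, -1.    ,  0.0001]]), 'ft_force': array([0.1937, 0.3081, 1.1677]), 'torque': array([-0.0354,  0.0021,  0.0395]), 'width': 0.08567243845482429}
```

View pics/scene0.png

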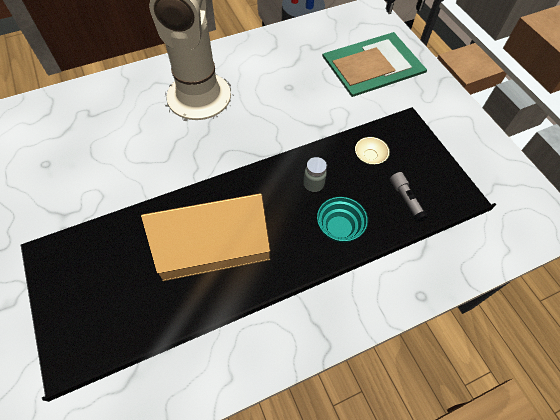

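View pics/top0.png

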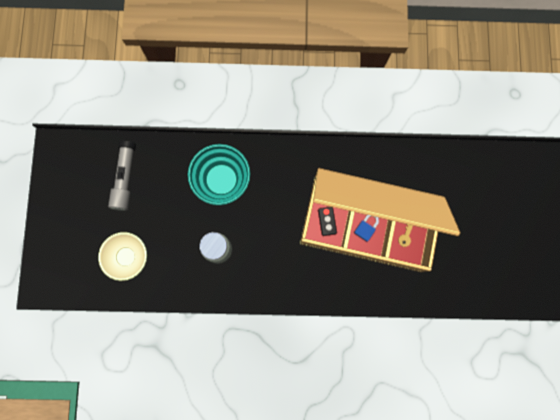

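The scene view shows the lid's back at (142–270, 195–280). The top view shows the box open toward the robot at (300–460, 170–270), with the fob at (327,221), the padlock at (367,228) and the brass key at (406,236). I'll zoom in for corner pixels.

Run:
```python
import cv2
a=cv2.imread("pics/top0.png")[155:285,290:470]; a=cv2.resize(a,None,fx=4.4,fy=4.4,interpolation=cv2.INTER_CUBIC)
b=cv2.imread("pics/scene0.png")[180:290,130:280]; b=cv2.resize(b,None,fx=4.4,fy=4.4,interpolation=cv2.INTER_CUBIC)
cv2.imwrite("pics/top0z.png",a);cv2.imwrite("pics/scene0z.png",b)
```

```text
(no output)
```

View pics/top0z.png

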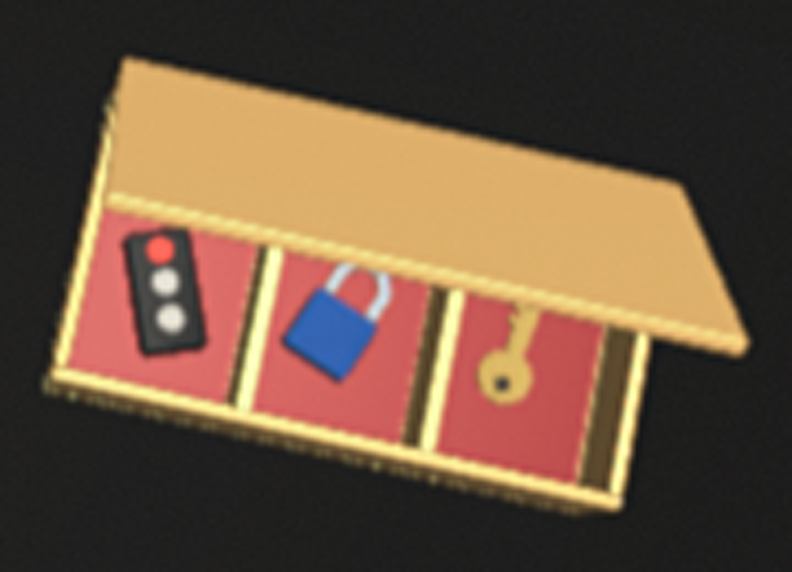

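View pics/scene0z.png

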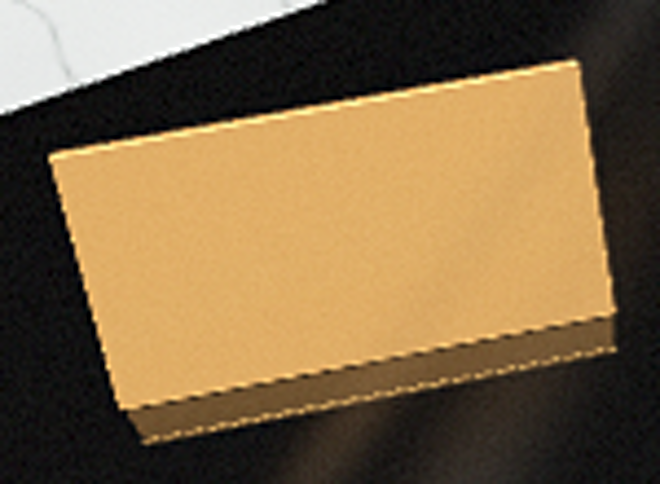

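```bash
cat > h.py <<'E'
import numpy as np, pickle
np.set_printoptions(precision=4,suppress=True)
def K(c):
    f=210/np.tan(np.radians(c["fov_y"])/2); return f
def proj(c,X):
    p=np.asarray(X)@np.array(c["R"]).T+c["t"]; return K(c)*p[:,:2]/p[:,2:]+[c["cx"],c["cy"]]
def unproj(c,uv,z):
    d=np.array(c["R"]).T@np.array([(uv[0]-c["cx"])/K(c),(uv[1]-c["cy"])/K(c),1]); o=-np.array(c["R"]).T@c["t"]
    return o+d*(z-o[2])/d[2]
def box(p,L):  # local to world
    c,s=np.cos(p[2]),np.sin(p[2]); L=np.asarray(L,float)
    return np.c_[p[0]+c*L[:,0]-s*L[:,1],p[1]+s*L[:,0]+c*L[:,1],.045+L[:,2]]
def edge(th,y,hz=.060): return [.075-.15*np.cos(th),y,hz+.15*np.sin(th)]
E
python3 - <<'E'
from h import *
from scipy.optimize import least_squares
d=pickle.load(open("cap0.pkl","rb")); T,S=d["top"],d["scene"]
ct=lambda a:(np.array(a)+.5)/4.4-.5+[290,155]
cs=lambda a:(np.array(a)+.5)/4.4-.5+[130,180]
ot=ct([(52,372),(622,500),(108,200),(742,345)]); os=cs([(52,155),(579,64),(120,408),(614,315),(147,442),(614,350)])
y=.135
for hz in(.060,.064):
    def r(p):
        e=[edge(p[3],y,hz),edge(p[3],-y,hz)]
        a=proj(T,box(p,[[-.075,y,.06],[-.075,-y,.06]]+e))-ot
        b=proj(S,box(p,[e[1],e[0],[.075,-y,hz],[.075,y,hz],[.075,-y,0],[.075,y,0]]))-os
        return np.r_[a.ravel(),b.ravel()]
    s=least_squares(r,[.55,-.1,0,.8],loss="soft_l1"); p=s.x; print(hz,p,s.cost); print(r(p).reshape(-1,2))
    print("edge mid,ends",box(p,[edge(p[3],v,hz) for v in(0,y,-y)]))
k=unproj(T,ct((517,349)),.045+.008); print("key",k)
c,s_=np.cos(p[2]),np.sin(p[2]); dx=k[:2]-p[:2]; print("key local",c*dx[0]+s_*dx[1],-s_*dx[0]+c*dx[1])
for n,px in(("bowl",(219,175)),("jar",(214,246))): print(n,unproj(T,px,.045+(.055 if n=="bowl" else .09)))
E
```

```text
0.06 [ 0.5627 -0.1444 -0.2089  0.9342] 3.8447503563535133
[[ 0.8621 -0.282 ]
 [ 0.3699  0.9168]
 [-0.3378 -0.4125]
 [ 1.3087  0.5479]
 [-0.1754 -0.16  ]
 [ 0.4666 -0.7005]
 [ 0.4305 -0.1829]
 [ 0.7127 -0.7297]
 [ 0.0903  1.04  ]
 [ 0.8415  1.0646]]
edge mid,ends [[ 0.5488 -0.1415  0.2256]
 [ 0.5768 -0.0094  0.2256]
 [ 0.5209 -0.2736  0.2256]]
0.064 [ 0.5636 -0.1444 -0.2072  0.9247] 6.330290229378671
[[ 0.8983 -0.5957]
 [ 0.4303  0.3867]
 [-0.3371 -0.4886]
 [ 1.8965  0.362 ]
 [-0.4893 -0.897 ]
 [ 0.4652 -1.6338]
 [ 0.1917 -0.413 ]
 [ 0.8851 -1.2004]
 [ 0.2537  1.4235]
 [ 1.0136  1.2711]]
edge mid,ends [[ 0.5486 -0.1413  0.2288]
 [ 0.5764 -0.0092  0.2288]
 [ 0.5208 -0.2734  0.2288]]
key [ 0.5387 -0.2278  0.053 ]
key local -0.0071823469357805425 -0.086716713079826
bowl [0.6486 0.1799 0.1   ]
jar [0.4961 0.1795 0.135 ]
```

The fit puts the box at (0.563, -0.144), yaw -0.209, lid about 0.93 rad. The key is in the y = -88 compartment, near (0.539, -0.228). I'll move in an arc at height with the fingers shut, lining tool x up with box y.

servo_tool(
  moves="0 -0.01 0 0 -2.2 0 0; -0.011 -0.003 -0.024 0 0 0 0; -0.011 -0.003 -0.024 0 0 0 0; -0.011 -0.003 -0.024 0 0 0 0; -0.011 -0.003 -0.024 0 0 0 0; -0.011 -0.003 -0.024 0 0 0 0; -0.011 -0.003 -0.024 0 0 0 0; -0.011 -0.003 -0.024 0 0 0 0; -0.011 -0.003 -0.024 0 0 0 0; -0.011 -0.003 -0.024 0 0 0 0; -0.011 -0.003 -0.024 0 0 0 0; -0.011 -0.003 -0.024 0 0 0 0; -0.011 -0.003 -0.024 0 0 0 0",
)

```text
time: 1.4
eef_pos: [0.4142, 0.4402, 0.2769]
orientation: [[0.208, -0.001, -0.978], [0.978, -0.001, 0.208], [-0.001, -1.0, 0.001]]
ft_force: [0.6, 0.5, -0.2]
width: 0.0004
```

servo_tool(
  moves="-0.027 0 -0.0095 0 0 0 0; -0.027 0 -0.0095 0 0 0 0; -0.027 0 -0.0095 0 0 0 0; -0.027 0 -0.0095 0 0 0 0; -0.027 0 -0.0095 0 0 0 0; -0.027 0 -0.0095 0 0 0 0; -0.027 0 -0.0095 0 0 0 0; -0.027 0 -0.0095 0 0 0 0; -0.027 0 -0.0095 0 0 0 0; -0.027 0 -0.0095 0 0 0 0; -0.027 0 -0.0095 0 0 0 0; -0.027 0 -0.0095 0 0 0 0; -0.027 0 -0.0095 0 0 0 0; -0.027 0 -0.0095 0 0 0 0; -0.027 0 -0.0095 0 0 0 0; -0.027 0 -0.0095 0 0 0 0; -0.027 0 -0.0095 0 0 0 0; -0.027 0 -0.0095 0 0 0 0; -0.027 0 -0.0095 0 0 0 0; -0.027 0 -0.0095 0 0 0 0",
)

```text
time: 3.4
eef_pos: [0.487, -0.1276, 0.277]
orientation: [[0.208, -0.001, -0.978], [0.978, 0.0, 0.208], [0.0, -1.0, 0.001]]
ft_force: [0.2, 0.6, 0.7]
width: -0.0003
```

```bash
cat > look.py <<'E'
import sys; from cell import bot, vision
import cv2, pickle, numpy as np
tag=sys.argv[1]; d={n:vision.capture(n) for n in("top","scene")}; pickle.dump(d,open(f"cap{tag}.pkl","wb"))
a=cv2.resize(d["top"]["img"][130:300,280:480],None,fx=3,fy=3,interpolation=cv2.INTER_CUBIC)   # scale 3, offset (280,130)
b=cv2.resize(d["scene"]["img"][130:300,110:290],None,fx=3,fy=3,interpolation=cv2.INTER_CUBIC)[:, :200*3]
im=np.vstack([a[:,:], np.pad(b,((0,0),(0,a.shape[1]-b.shape[1]),(0,0)))]) if 0 else None
w=np.hstack([cv2.resize(x,(400,int(x.shape[0]*400/x.shape[1]))) [:340] for x in(d["top"]["img"][130:300,280:480],d["scene"]["img"][130:283,110:290])])
cv2.imwrite(f"pics/l{tag}.png",w[:,:,::-1]); s=bot.observe(); print(s["time"],s["eef_pos"],s["ft_force"],s["qpos"])
E
sed -i '/^a=/d;/^b=/d;/^im=/d' look.py; python3 look.py 1
```

```text
3.5 [ 0.48672872 -0.13122117  0.27691655] [0.17279068 0.10285871 0.23305094] [ 0.17130715  0.16199021  0.04175602  1.8704278  -0.00527971  1.10961974
  1.56985341]
```

View pics/l1.png

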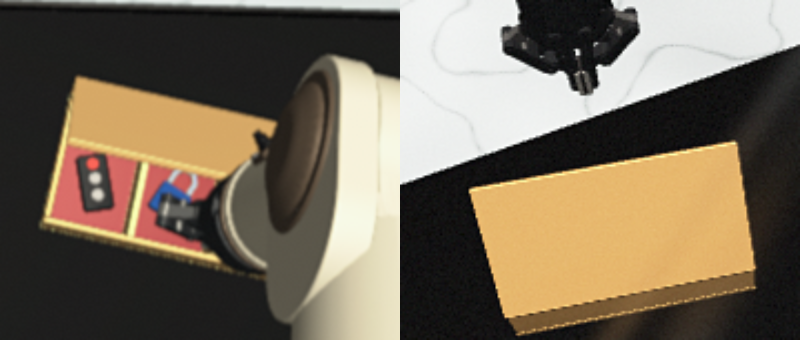

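The top view shows the fob at (93,180) and the padlock at (175,190), with the gripper in front of the box and the lid unmoved. The scene view shows the shut fingertips at (585,85), clear of the lid edge. Next I'll descend just below the lid's free edge and ease forward.

servo_tool(
  moves="0 0.015 0 0 0 0 0; 0 0.015 0 0 0 0 0; 0 0.015 0 0 0 0 0; 0 0.015 0 0 0 0 0; 0 0.007 -0.01 0 0 0 0; 0 0 -0.01 0 0 0 0; 0 0 -0.01 0 0 0 0; 0 0 -0.01 0 0 0 0; 0 0 -0.006 0 0 0 0; 0 0 -0.006 0 0 0 0; 0 0 -0.006 0 0 0 0; 0 0 0 0 0 0 0",
)

```text
time: 4.7
eef_pos: [0.5446, -0.1387, 0.2103]
orientation: [[0.208, 0.0, -0.978], [0.978, -0.0, 0.208], [-0.0, -1.0, -0.0]]
ft_force: [-1.2, 0.2, 0.7]
width: -0.0001
```

servo_tool(
  moves="0 -0.003 -0.005 0 0 0 0; 0 -0.003 -0.005 0 0 0 0; 0 -0.003 -0.005 0 0 0 0; 0 -0.003 -0.005 0 0 0 0; 0 -0.003 -0.005 0 0 0 0; 0 -0.0016 -0.005 0 0 0 0; 0 -0.0016 -0.005 0 0 0 0; 0 -0.0016 -0.005 0 0 0 0; 0 -0.0016 -0.005 0 0 0 0; 0 -0.0016 -0.005 0 0 0 0",
)

```text
time: 5.7
eef_pos: [0.5933, -0.1489, 0.2332]
orientation: [[0.208, -0.0, -0.978], [0.978, 0.0, 0.208], [0.0, -1.0, 0.0]]
ft_force: [-1.3, 0.6, -0.1]
width: 0.0002
```

```bash
python3 look.py 2
```

```text
5.8 [ 0.59383954 -0.14915195  0.23331758] [-0.0685833   0.42086095  0.46737706] [ 0.17068187  0.39659584  0.04107108  1.66248473 -0.01789939  1.08197612
  1.57842802]
```

View pics/l2.png

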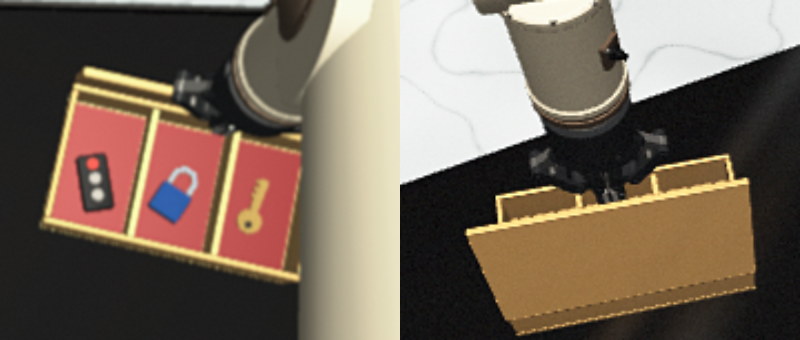

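The lid has risen to about 1.4 rad: the top view shows its thin edge at (85–175, 70–95), and the scene view shows the fingers against its middle at (612,190). The key is fully visible at (253,207). I'll keep pushing past upright.

servo_tool(
  moves="0 0 -0.005 0 0 0 0; 0 0 -0.005 0 0 0 0; 0 0 -0.005 0 0 0 0; 0 0 -0.005 0 0 0 0; 0 0 -0.005 0 0 0 0; 0 0 -0.005 0 0 0 0; 0 0 -0.005 0 0 0 0; 0 0 -0.005 0 0 0 0; 0 0 -0.005 0 0 0 0; 0 0 -0.005 0 0 0 0; 0 0 -0.005 0 0 0 0; 0 0 0 0 0 0 0",
)

```text
time: 7.0
eef_pos: [0.6476, -0.1606, 0.2332]
orientation: [[0.208, 0.001, -0.978], [0.978, -0.0, 0.208], [-0.0, -1.0, -0.001]]
ft_force: [-0.3, -0.2, -0.8]
width: 0.0
```

servo_tool(
  moves="0 0 0.01 0 0 0 0; 0 0 0.015 0 0 0 0; 0 0 0.015 0 0 0 0; 0 0 0.015 0 0 0 0; 0 0 0.015 0 0 0 0; 0 0 0.015 0 0 0 0; 0 0 0 0 0 0 0",
)

```text
time: 7.7
eef_pos: [0.5616, -0.1425, 0.2338]
orientation: [[0.208, -0.0, -0.978], [0.978, 0.0, 0.208], [0.0, -1.0, 0.0]]
ft_force: [-0.1, -0.2, 0.6]
width: -0.0
```

```bash
python3 look.py 3
python3 - <<'E'
from h import *
import cv2
T=pickle.load(open("cap2.pkl","rb"))["top"]
im=T["img"][205:256,390:430]; g=im[:,:,1].astype(float)  # key is high green vs red floor
lab=cv2.connectedComponentsWithStats(((g>105)&(im[:,:,2]<140)&(im[:,:,0]>130)).astype(np.uint8))
print(lab[2],lab[3]+[390,205])
for l in range(1,lab[0]):
    if 40<lab[2][l,4]<250:
        v,u=np.nonzero(lab[1]==l); P=np.array([unproj(T,(a+390,b+205),.054)[:2] for a,b in zip(u,v)])
        (c,s,a)=cv2.minAreaRect(P.astype(np.float32)*1000); print("rect",c,s,a)
print(unproj(T,(407.75,233.75),.054))
E
```

```text
7.8 [ 0.5637319  -0.14277735  0.23399414] [0.09189526 0.33676314 0.43097745] [ 0.1699453   0.34152151  0.0399566   1.740098   -0.01540655  1.05867683
  1.57654701]
[[   0    0   40   51 1662]
 [   0    0    1    3    3]
 [   3    0    3   12   12]
 [   0    0   10   47   53]
 [  30    0   10    3   17]
 [  32   10    8   41   50]
 [   2   13    1    4    4]
 [   8   14   17   28  231]
 [   1   18    1    4    4]
 [   0   23    1    4    4]] [[410.0391 229.8291]
 [390.     206.    ]
 [393.8333 210.5   ]
 [394.1509 227.5472]
 [425.4706 205.4706]
 [425.78   235.36  ]
 [392.     219.5   ]
 [406.4719 234.0476]
 [391.     224.5   ]
 [390.     229.5   ]]
rect (551.5355834960938, -199.4874725341797) (2.4060537815093994, 103.54390716552734) 78.18521118164062
rect (537.330810546875, -268.38848876953125) (2.9063282012939453, 89.50679779052734) 78.19984436035156
rect (542.4612426757812, -224.7253875732422) (27.0484561920166, 63.13483810424805) 77.47053527832031
[ 0.539  -0.2289  0.054 ]
```

View pics/l3.png

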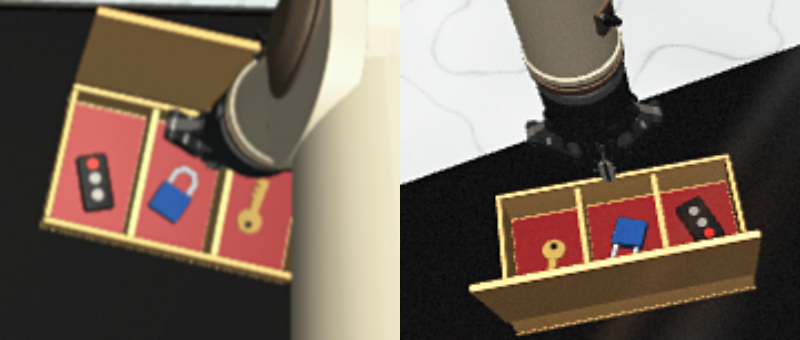

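The lid stands past upright: in the top view its inner face shows at (80–260, 10–105), in the scene view its free edge is at (475–760, 235–290). The key (253,205), padlock (175,193) and fob (95,182) sit where they were. I'll refine the lid angle and the key's middle.

Run:
```python
from h import *
import cv2
from scipy.optimize import least_squares
d=pickle.load(open("cap2.pkl","rb")); T=d["top"]; im=T["img"].astype(float); 
m=((im[:,:,1]/im[:,:,0]>.52)&(im[:,:,2]/im[:,:,1]<.8)).astype(np.uint8)
sub=m[215:252,398:418]; print("\n".join("".join(".#"[x] for x in r) for r in sub))
d=pickle.load(open("cap3.pkl","rb")); T,S=d["top"],d["scene"]
p=[.5627,-.1444,-.2089]; y=.135
ot=np.array([98,10])/2+[280,130]-.25; os=np.array([[(472-400)/2.222,288/2.222],[(760-400)/2.222,234/2.222]])+[110,130]
r=lambda t:np.r_[proj(T,box(p,[edge(t[0],y)]))[0]-ot,(proj(S,box(p,[edge(t[0],-y),edge(t[0],y)]))-os).ravel()]
s=least_squares(r,[1.7]); print("theta",s.x,r(s.x))
```

```text
....................
....................
....................
....................
..........#####.....
..........#######...
..........#######...
..........#######...
.........########...
........########....
.........#######....
........#######.....
.......########.....
.......########.....
........######......
........######......
.......######.......
.......######.......
.......######.......
....########........
..##########........
.###########........
.###########........
#############.......
#############.......
#############.......
#############.......
#####..######.......
.############.......
.###########........
..##########........
...#######..........
....................
....................
....................
....................
....................
theta [1.776] [ 0.6813 -1.2507 -1.4197 -0.4473  0.445  -0.896 ]
```

Lid angle is about 1.78 rad, and the key's middle is near (0.5415, -0.2265, 0.053). I'll move over it and down to about 42 mm above.

servo_tool(
  moves="-0.0145 0 0.0007 0 0 0 0; -0.0145 0 0.0007 0 0 0 0; -0.0145 0 0.0007 0 0 0 0; -0.0145 0 0.0007 0 0 0 0; -0.0145 0 0.0007 0 0 0 0; -0.0145 0 0.0007 0 0 0 0; 0 0.01 0 0 0 0 0; 0 0.015 0 0 0 0 0; 0 0.015 0 0 0 0 0; 0 0.015 0 0 0 0 0; 0 0.015 0 0 0 0 0; 0 0.015 0 0 0 0 0; 0 0.015 0 0 0 0 0; 0 0 0 0 0 0 0; 0 0 0 0 0 0 0",
)

```text
time: 9.3
eef_pos: [0.5412, -0.2269, 0.1329]
orientation: [[0.208, -0.001, -0.978], [0.978, 0.0, 0.208], [0.0, -1.0, 0.001]]
ft_force: [-0.4, -0.8, 0.4]
width: -0.0001
```

```bash
python3 look.py 4
python3 - <<'E'
from h import *
S=pickle.load(open("cap4.pkl","rb"))["scene"]; from cell import bot
e=bot.observe()["eef_pos"]; f=lambda X:(proj(S,[X])[0]-[110,130])*2.222+[400,0]
print("tip px",f(e),"key px",f([.5415,-.2265,.055]))
E
```

```text
9.4 [ 0.54201735 -0.22725163  0.13396774] [-0.13203427 -0.09963753  0.26797457] [ 0.29757934  0.46782665  0.06890806  1.80953228 -0.04083096  0.86427371
  1.74690766]
tip px [540.0394 230.2769] key px [554.6995 260.481 ]
```

View pics/l4.png

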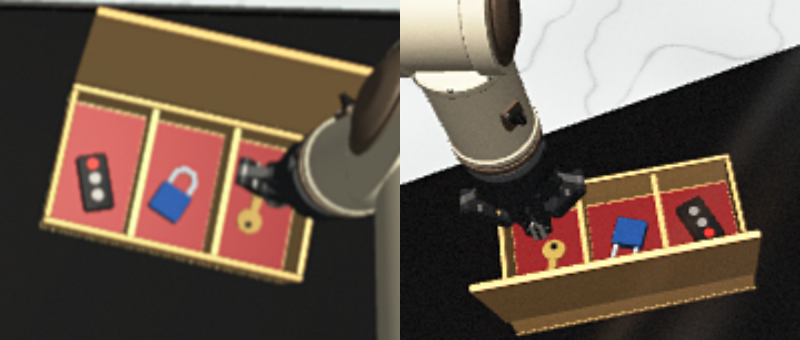

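The scene view shows the fingertip at (540,232) over the key's compartment, matching the calibrated prediction. The key's bow is at (553,248) and nothing has moved. I'll descend to z ≈ 0.095 and hold.

servo_tool(
  moves="0 0.008 0 0 0 0 0; 0 0.01 0 0 0 0 0; 0 0.01 0 0 0 0 0; 0 0.007 0 0 0 0 0; 0 0.004 0 0 0 0 0; 0 0 0 0 0 0 0; 0 0 0 0 0 0 0; 0 0 0 0 0 0 0; 0 0 0 0 0 0 0; 0 0 0 0 0 0 0; 0 0 0 0 0 0 0",
)

```text
time: 10.5
eef_pos: [0.5415, -0.227, 0.0945]
orientation: [[0.208, 0.0, -0.978], [0.978, -0.0, 0.208], [-0.0, -1.0, -0.0]]
ft_force: [0.4, -0.3, -0.2]
width: -0.0001
```

servo_tool(
  moves="0 0 0 0 0 0 0; 0 0 0 0 0 0 0; 0 0 0 0 0 0 0; 0 0 0 0 0 0 0; 0 0 0 0 0 0 0; 0 0 0 0 0 0 0; 0 0 0 0 0 0 0; 0 0 0 0 0 0 0; 0 0 0 0 0 0 0; 0 0 0 0 0 0 0; 0 0 0 0 0 0 0; 0 0 0 0 0 0 0; 0 0 0 0 0 0 0; 0 0 0 0 0 0 0; 0 0 0 0 0 0 0; 0 0 0 0 0 0 0; 0 0 0 0 0 0 0; 0 0 0 0 0 0 0; 0 0 0 0 0 0 0; 0 0 0 0 0 0 0",
)

```text
time: 12.5
eef_pos: [0.5414, -0.227, 0.0943]
orientation: [[0.208, -0.0, -0.978], [0.978, 0.0, 0.208], [0.0, -1.0, 0.0]]
ft_force: [0.4, -0.3, 1.0]
width: -0.0
```

```bash
python3 look.py 5
```

```text
12.6 [ 0.54140672 -0.2269852   0.09429735] [ 0.03036407 -0.19745692  0.19976381] [ 0.30104701  0.52241065  0.06471927  1.8317125  -0.04548524  0.7888705
  1.75063551]
```

View pics/l5.png

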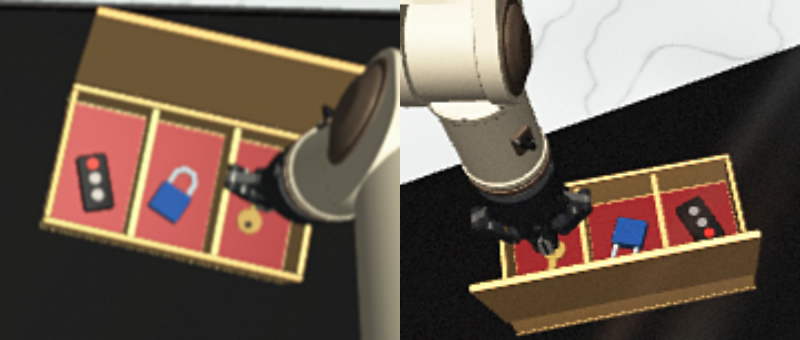

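The fingertip at (547,248) is just above the key at (552,260). The lid is still past upright, the fob and padlock haven't moved, and the force reads about zero. I'll hold one more second, then hand in.

servo_tool(
  moves="0 0 0 0 0 0 0; 0 0 0 0 0 0 0; 0 0 0 0 0 0 0; 0 0 0 0 0 0 0; 0 0 0 0 0 0 0; 0 0 0 0 0 0 0; 0 0 0 0 0 0 0; 0 0 0 0 0 0 0; 0 0 0 0 0 0 0; 0 0 0 0 0 0 0",
)

```text
time: 13.6
eef_pos: [0.5414, -0.227, 0.0943]
orientation: [[0.208, -0.0, -0.978], [0.978, 0.0, 0.208], [0.0, -1.0, 0.0]]
ft_force: [0.2, -0.9, 0.4]
width: -0.0001
```

```bash
python3 -c "
from cell import bot
print(bot.finish_job()); s=bot.observe(); print(s['time'],s['eef_pos'],s['ft_force'])"
```

```text
the job is handed in; nothing more can be done
None
the job is handed in; nothing more can be done
```

I pushed the lid back with the shut fingertips until it stood past upright, then pointed at the brass house key. The fingertips held still about 41 mm above its middle for just over 3 s, and I handed the job in at 13.6 s.

- **Lid:** it stands at about 1.78 rad, by my fit to the camera images. The force readings taken between pushes stayed under about 2 N.
- **Pointing:** the last readings put the fingertips at (0.541, -0.227, 0.094). My image estimate of the key's middle is (0.5415, -0.2265, 0.053). An earlier rough reading of the key differed by about 3 mm, which doesn't matter for pointing.
- **Other things:** in the last picture the key, fob and padlock looked unmoved, and the wrist force was about zero. I didn't look again at the bowl, dish, jar and flashlight after the first pictures. The gripper passed well above the jar.

No check failed. The hand-in gave no verdict, and no state could be read after it.

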